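# Set out the sampling things in their own holders

### The arm

A 7-joint arm with a two-finger parallel gripper is mounted at the origin on a cart in front of the work surface, level with it; the furniture and walls round the work are solid. World frame = base frame: x ahead of the robot, y to its left, z up, the work surface at z = 0. Lengths are in m, angles in rad, forces in N, time in s.
With the tool pointing down it reaches from about 0.35 to 0.9 m from the base axis. Payload 7.2 kg.
Tool frame: the origin (TCP) lies at the very end of the fingers, on their centre line; the grasp point (between the pads) lies 19 mm behind it (bot.pinch_z is the distance from the TCP to the grasp point, in m); z points along the fingers, y is the direction in which the jaws open and shut (so a half turn about z gives the same grasp; the last joint's range is limited). The gripper opens to 85 mm and grips with 20 to 120 N. Pads are 22 mm wide; open, the fingers measure 114 mm over their backs; the gripper's body (76 mm by 85 mm) begins 54 mm behind the grasp point. The pads swing forward as they close: fully open they stand 13 mm farther back than shut.
Start: joints at [1.151, 0.411, -0.013, 1.596, 0.006, 1.134, -0.082], TCP at [0.215, -0.587, 0.231] pointing down, gripper open.
Joint ranges: [-2.95, 2.95], [-0.29, 1.99], [-1.47, 1.44], [0.14, 2.54], [-1.03, 4.17], [0.13, 1.85], [-2.86, 2.86]. Speed limits (rad/s): [2.39, 2.39, 3.01, 3.01, 3.14, 3.14, 3.14].

### API

Orientations are given as a unit quaternion [x, y, z, w].
In Python, from workcell import telemetry, get_image, camera_params, bot, boxes_of gives the robot as it stands. The module is installed in compiled form; this text tells all that it offers.
- The arm moves only by the tool arm_command, never from a script. Its argument "increments" is a list of rows, each an object of numbers: "claw": the closure, from 0 (fully open) to 1 (shut); "dx", "dy", "dz": the shift along the world's x, y, z in cm; "wx", "wy", "wz": the turn, a rotation vector about the world's x, y, z in degrees. A call has 1 to 12 rows; each row shifts and turns the commanded pose from where the row before left it; what a row does not reach is not made up. A row lasts 1/8 s, in which the tool goes at most 62.5 mm and 10.7 degrees, less where a joint would pass 70% of its speed; a pose out of reach is approached as far as the arm can. A call with a gripper value outside its range is refused whole. The fingers move at their own pace and stop on an object; "grip_force" is the grip in N (left out, the last holds). Time passes only in rows, so rows that do not move let the fingers close. It gives the time, the measured TCP pose, the force and the opening at its end, in the units of the state.
- telemetry.observe(): the state, without advancing time (a new reading comes with each control period).
- get_image(name): name is "scene" or "top" or "wrist"; returns (picture, depth): 384x512x3 uint8, red, green, blue; 384x512 float32, m along the optical axis (not along the pixel's ray), 0 where there is no reading.
- camera_params(name): a dict with "fx", "fy", "cx", "cy" (pixels), "k1" (the pictures are not rectified: a ray, as slopes to the right and down, at radius r is drawn at 1 + k1 r^2 times it, then the intrinsics apply), "camera_from_world" (4x4, takes a point from world to camera coordinates). Camera axes: x right, y up, looking along -z (the intrinsics and any distortion apply to the point x, -y, -z); pixel columns grow to the right and rows downward; lengths in m; the calibration is good to about 2 mm. A picture is of the moment at which its call begins: read the wrist's pose just before it. camera_params takes no time and is no camera call; for the wrist camera it gives the pose at the moment of the call.
- bot.sign_off(): hands the job in, once; it reports no verdict.
Trained networks look in the newest picture that a camera, given by its name, has taken for a name from the list of things; names that differ only in an ending like _2 or _b are one class to them, and where a whole thing is asked for, a point or a joint stands for the part that bears it (a point fixed in the world has none). Each returns a list of dicts, best first, with "p" (0 to 1); they miss things now and then, are a little off and sometimes report something else, mostly with a low value. They report only what shows in the picture. A call takes as long as a camera call.
- boxes_of(camera, thing): "centre" ([column, row] in pixels, amid what is visible of it).
The state is a dict: "t": time; "q": joint angles; "qd": joint speeds; "tau": joint torques, N m; "tool_pos": TCP position; "orientation": TCP orientation; "wrist_force": force on the tool from outside, world axes, zero at the start; "torque": the same for the moment, N m; "opening": opening from 0.0 (shut) to 1.0 (fully open).
Only numpy, scipy, OpenCV 4.12 (cv2) and the standard library are available. Lean on these libraries where they do the work, as an engineer would, in place of code of your own. Each camera call takes 0.05 s, during which the arm holds its last target. There are 200 camera calls.

### The job

Put the four sampling things on the worktable into the holders made for them: stand the specimen cup upright in the wide round well and the small vial upright in the narrow round well, put the tape roll flat over the post of the spindle, and lay the syringe lengthwise in the long tray, flat on its floor. Leave the swab carton and the marker where they are.

Things in the scene. Friction and masses are not known exactly. Their poses are not given: they have to be found in the camera images.
- specimen_cup: White specimen cup with a wide screwed-on blue lid, 66 high, loose, standing upright. Origin: centre of the underside, z up. Cup outside diameter about 55 at most; lid 61 in diameter between 52 and 66 above the underside (grip across the lid). About 60 g. Sizes in mm.
- vial: Small brown injection vial with a grey cap, 23 in diameter and 46 high, loose, standing upright. Origin: centre of the underside, z up. Body of full width up to 38 above the underside. About 30 g. Sizes in mm.
- tape_roll: White roll of surgical tape lying flat, 58 in outer diameter, 25 high, with an open core hole (clear for a post of up to 20 diameter). Origin: centre of the underside, z up, hole axis = z. Loose, about 50 g. Sizes in mm.
- syringe: Capped plastic syringe lying down, 119 long along its y axis, barrel 17 in diameter, finger flange 26 wide at y = +27. Origin: under the middle of the barrel, on the table. Grip across the barrel (along its x axis) at the origin. Starts with its long axis within 0.5 rad of world x. Loose, about 20 g. Sizes in mm.
- cup_well: Wide round grey holder for the specimen cup, fixed to the table (it does not shift): open well, outer diameter 82, inner 72, rim 18 above the table, inner floor 4 above the table, on a thin black foot 90 across. Origin: centre of its underside, at table height. Sizes in mm.
- vial_well: Narrow round grey holder for the vial, fixed to the table: open well, outer diameter 48, inner 38, rim 15 above the table, inner floor 4 above the table, on a thin black foot 56 across. Origin: centre of its underside, at table height. Sizes in mm.
- tape_spindle: Tape spindle, fixed to the table: grey disc 68 in diameter and 6 thick with an upright steel post in its middle, 9 in diameter, tapered at the top, whose tip is 29 above the table. Origin: centre of the disc's underside, at table height. Sizes in mm.
- syringe_tray: Long shallow grey tray for the syringe, fixed to the table: outside 48 along its x by 145 along its y, inside 40 by 137, floor 4 above the table, walls up to 12 above the table; the middle 60 of both long sides has no wall, so that fingers can pass. Origin: centre of its underside, at table height. The syringe may lie either way round. Its long axis is within 0.45 rad of world x. Sizes in mm.
- swab_box: Bystander: open white carton of swabs, about 62 by 49, 44 high with a lid flap up to 59, loose. Leave alone. Origin: underside. Sizes in mm.
- marker: Bystander: black and blue marker pen lying on the table, 132 long along its y, 12 thick, loose. Leave alone. Origin: underside. Sizes in mm.

How it is judged:
At the end, for the whole second after the job is handed in: Cup within 13 mm of the wide well's centre, vial 12 mm of the narrow well's, roll 11 mm of the spindle's axis, upright to 0.12 rad; syringe within 13 mm across, 15 mm along and 0.2 rad of the tray's centre line, either way round; all resting on the holders' floors (4 mm), still (horizontal distance between specimen_cup and cup_well below 0.013 m and z of specimen_cup in the frame of cup_well between 0.001 and 0.008 m and angle between each of specimen_cup, vial, tape_roll's own z axis and vertical below 0.12 rad and horizontal distance between vial and vial_well below 0.012 m and z of vial in the frame of vial_well between 0.001 and 0.008 m and horizontal distance between tape_roll and tape_spindle below 0.011 m and z of tape_roll in the frame of tape_spindle between 0.003 and 0.01 m and x of syringe in the frame of syringe_tray between -0.013 and 0.013 m and y of syringe in the frame of syringe_tray between -0.015 and 0.015 m and z of syringe in the frame of syringe_tray between 0.001 and 0.01 m and angle between the y axis of syringe and the y axis of syringe_tray, either way round below 0.2 rad and linear speed of each of specimen_cup, vial, tape_roll, syringe below 0.02 m/s); the robot touches nothing.
It fails at once if the swab carton is pushed from its place by more than 30 mm (distance of swab_box from where it was at the start of the episode above 0.03 m).
It fails at once if the marker is pushed from its place by more than 30 mm (distance of marker from where it was at the start of the episode above 0.03 m).
It also fails if it takes over 106 s, if anything falls off the work surface, if the arm or the gripper's body presses on something with over 40 N, if the wrist force passes 120 N, or if a joint passes its speed limit or range.

## Working session

There is one attempt and no reset: what is moved stays moved. The work goes in short steps, Python scripts to look and compute and a tool call to move; the robot and the scene stay as the last step left them, time stands still between calls to the robot, and variables do not carry over. Pictures are saved under pics/ and viewed, about 12 in all and at most 16, crops included, and the job is handed in when it is done.

Besides the shell and the picture viewer there is one more tool, called by a JSON object that holds its "op" and its "data", one argument or row to a line. arm_command: Moves the arm, as the interface text tells. Its arguments: {"type":"object","properties":{"increments":{"type":"array","items":{"type":"object","properties":{"claw":{"type":"number"},"dx":{"type":"number"},"dy":{"type":"number"},"dz":{"type":"number"},"wx":{"type":"number"},"wy":{"type":"number"},"wz":{"type":"number"}}}},"grip_force":{"type":"number"}},"required":["increments"]}

```bash
mkdir -p pics; cat > h.py <<'E'
import numpy as np, cv2
from workcell import telemetry, get_image, camera_params, bot, boxes_of
def grab(n):
    P=camera_params(n); im,d=get_image(n); return P,im,d
def cloud(P,d):
    h,w=d.shape; u,v=np.meshgrid(np.arange(w),np.arange(h))
    K=np.array([[P['fx'],0,P['cx']],[0,P['fy'],P['cy']],[0,0,1.]])
    s=cv2.undistortPoints(np.stack([u,v],-1).reshape(-1,1,2).astype(float),K,np.array([P['k1'],0,0,0.])).reshape(h,w,2)
    c=np.stack([s[...,0]*d,-s[...,1]*d,-d,np.ones_like(d)],-1)
    return (c@np.linalg.inv(np.array(P['camera_from_world'])).T)[...,:3]
def save(n,im,s=1.5): cv2.imwrite('pics/'+n,cv2.resize(im[...,::-1],None,fx=s,fy=s,interpolation=cv2.INTER_CUBIC))
E
python3 - <<'E'
from h import *
P,im,d=grab('top'); save('top0.png',im); W=cloud(P,d); np.save('W.npy',W); np.save('im.npy',im)
for n in 'specimen_cup vial tape_roll syringe cup_well vial_well tape_spindle syringe_tray swab_box marker'.split():
    for b in boxes_of('top',n)[:2]:
        c,r=map(int,b['centre']); print(n,round(b['p'],2),c,r,W[r,c].round(3), d[r,c])
s=telemetry.observe(); print(s['t'],s['tool_pos'],s['orientation'],s['opening'],bot.pinch_z)
P,im,d=grab('scene'); save('scene0.png',im)
E
```

```text
specimen_cup 0.89 308 173 [ 0.625 -0.126  0.064] 1.1250132
vial 0.51 383 232 [ 0.466 -0.324  0.043] 1.1234688
tape_roll 0.75 335 238 [ 0.451 -0.204 -0.002] 1.1687323
syringe 0.46 134 235 [0.465 0.354 0.009] 1.166141
cup_well 0.95 254 182 [0.61  0.02  0.003] 1.1857983
vial_well 0.74 284 234 [ 0.464 -0.062  0.008] 1.161653
tape_spindle 0.82 179 237 [0.458 0.225 0.031] 1.141368
syringe_tray 0.68 252 180 [0.616 0.026 0.005] 1.1841727
syringe_tray 0.66 232 235 [0.462 0.083 0.   ] 1.1708782
swab_box 0.7 273 138 [ 0.727 -0.034  0.043] 1.1587439
marker 0.49 358 175 [ 0.628 -0.274 -0.003] 1.190192
marker 0.46 327 237 [ 0.454 -0.177  0.026] 1.1414493
0.55 [ 0.21535706 -0.58672496  0.23128405] [9.84566591e-01 1.75010364e-01 1.19588444e-06 4.52827512e-06] 1.0023151162074366 0.0187
```

View pics/top0.png

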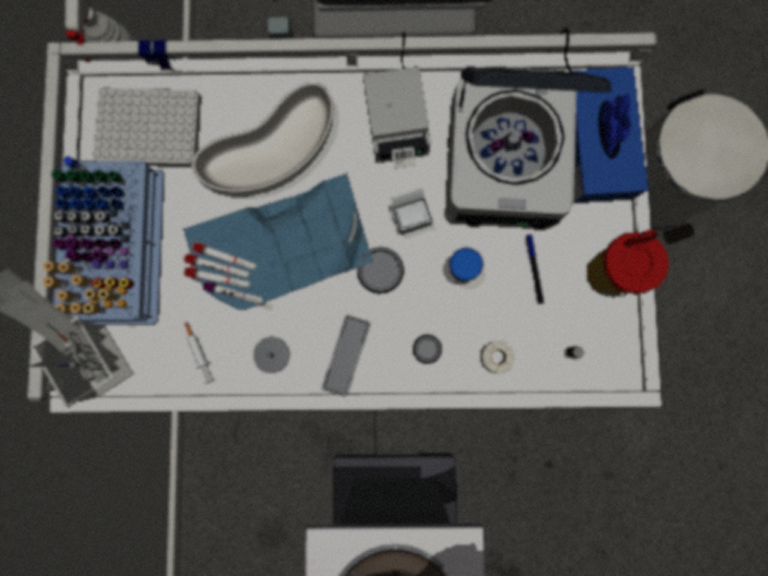

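View pics/scene0.png

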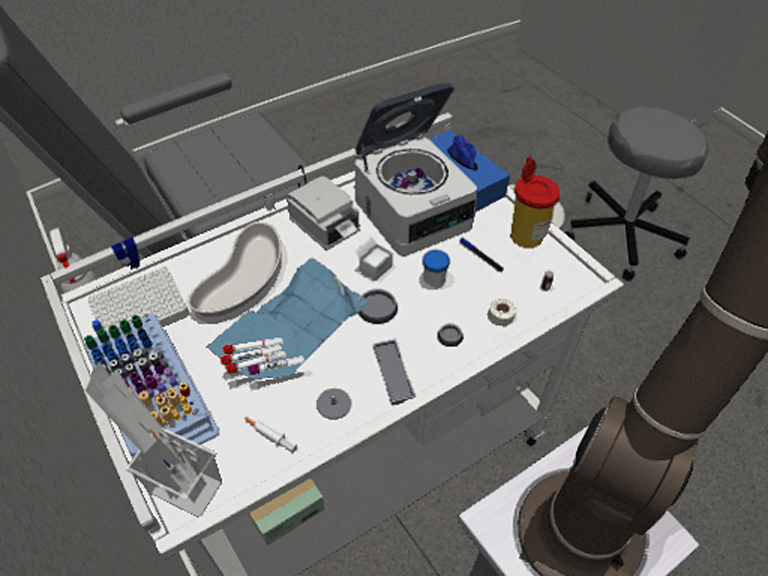

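The top view (768 px wide) shows: cup (466,264), cup well (381,270), vial (574,352), vial well (427,348), roll (497,356), spindle (271,354), tray (346,355), syringe (198,352), carton (411,214), marker (535,268). The scene view agrees with it. Next I measure the centres.

```bash
cat > m.py <<'E'
from h import *
def comp(W,mask,x,y,r):
    m=mask&(np.hypot(W[...,0]-x,W[...,1]-y)<r); p=W[m]
    if len(p)<4: return None
    (cx,cy),rad=cv2.minEnclosingCircle(p[:,:2].astype(np.float32)*1000)
    rr=cv2.minAreaRect(p[:,:2].astype(np.float32)*1000)
    c=p[:,:2]-p[:,:2].mean(0); e,v=np.linalg.eigh(c.T@c); a=np.degrees(np.arctan2(v[1,1],v[0,1]))
    return len(p),'mean',(p.mean(0)*1000).round(1),'circ',round(cx,1),round(cy,1),round(rad,1),'rect',np.round(rr[0],1),np.round(rr[1],1),'axis',round((a+90)%180-90,1)
E
python3 - <<'E'
from m import *
W=np.load('W.npy'); im=np.load('im.npy').astype(int); g=im.mean(2); z=W[...,2]
fl=(np.abs(W[...,0]-.46)<.05); print('table z',np.median(z[fl&(g>180)&(np.abs(W[...,1])<.4)]),z[fl&(g>180)&(np.abs(W[...,1])<.4)].std())
blue=(im[...,2]>im[...,0]+50)
print('cup',comp(W,blue&(z>.045),.625,-.126,.05))
print('vial',comp(W,(z>.03),.466,-.324,.04))
print('vial45',comp(W,(g<140)&(z>.01),.466,-.324,.04))
print('roll',comp(W,(z>.015),.454,-.19,.05))
print('syr',comp(W,(z>.007),.465,.354,.08))
print('cwell',comp(W,(g<130)&(z<.03),.61,.02,.06))
print('vwell',comp(W,(g<130)&(z<.03),.464,-.062,.045))
print('spin',comp(W,(g<130)&(z<.035),.458,.22,.05))
print('tray',comp(W,(g<130)&(z<.03),.462,.083,.085))
print('box',comp(W,(z>.02),.727,-.034,.05))
print('marker',comp(W,(g<110)&(z<.03),.628,-.274,.08))
E
```

```text
table z nan nan
cup (353, 'mean', array([ 617.4, -131.8,   63.3]), 'circ', 617.6, -132.0, 28.6, 'rect', array([ 616.6, -132.1]), array([54.7, 56. ]), 'axis', np.float64(-58.9))
vial (54, 'mean', array([ 459.3, -328.4,   41.7]), 'circ', 459.9, -329.2, 10.2, 'rect', array([ 459.4, -328.6]), array([18.6, 18.6]), 'axis', np.float64(-6.3))
vial45 (78, 'mean', array([ 459.5, -326.4,   35.4]), 'circ', 460.0, -328.4, 10.8, 'rect', array([ 459.7, -328.2]), array([19.3, 19.1]), 'axis', np.float64(4.9))
roll (282, 'mean', array([ 452.1, -190.9,   23.4]), 'circ', 452.5, -191.1, 29.2, 'rect', array([ 451.5, -190.3]), array([54.2, 56.6]), 'axis', np.float64(-81.9))
syr (211, 'mean', array([462. , 359.4,  12.9]), 'circ', 453.3, 365.3, 70.5, 'rect', array([455.1, 356.3]), array([140.2,  34.7]), 'axis', np.float64(20.5))
cwell (883, 'mean', array([617.8,  26.1,   7.2]), 'circ', 618.3, 27.9, 50.7, 'rect', array([620.1,  24.9]), array([96.8, 90.4]), 'axis', np.float64(61.9))
vwell (328, 'mean', array([468.2, -63.1,   5.1]), 'circ', 468.5, -63.2, 28.6, 'rect', array([469.3, -63.5]), array([53.2, 55.6]), 'axis', np.float64(-19.6))
spin (460, 'mean', array([460. , 225.4,   5.2]), 'circ', 460.1, 225.9, 34.5, 'rect', array([459.3, 226.1]), array([64.9, 67. ]), 'axis', np.float64(-32.9))
tray (926, 'mean', array([456.5,  87.3,   3.5]), 'circ', 455.3, 86.7, 76.3, 'rect', array([456.9,  87.2]), array([ 67.7, 148.8]), 'axis', np.float64(-18.0))
box (549, 'mean', array([721.8, -36.9,  39.7]), 'circ', 720.9, -37.8, 41.9, 'rect', array([721.4, -37. ]), array([61.6, 62.1]), 'axis', np.float64(6.7))
marker (244, 'mean', array([ 620. , -264.3,    8.6]), 'circ', 622.0, -254.1, 75.5, 'rect', array([ 621.6, -253.3]), array([ 63.5, 139.6]), 'axis', np.float64(9.5))
  return _methods._mean(a, axis=axis, dtype=dtype,
  ret = ret.dtype.type(ret / rcount)
  ret = _var(a, axis=axis, dtype=dtype, out=out, ddof=ddof,
  arrmean = um.true_divide(arrmean, div, out=arrmean,
  ret = ret.dtype.type(ret / rcount)
```

{"op": "arm_command", "data": {
  "increments": [
    {"dx": 3, "dy": 3.2, "dz": -0.4, "wz": -2.5},
    {"dx": 3, "dy": 3.2, "dz": -0.4, "wz": -2.5},
    {"dx": 3, "dy": 3.2, "dz": -0.4, "wz": -2.5},
    {"dx": 3, "dy": 3.2, "dz": -0.4, "wz": -2.5},
    {"dx": 3, "dy": 3.2, "dz": -0.4, "wz": -2.5},
    {"dx": 3, "dy": 3.2, "dz": -0.4, "wz": -2.5},
    {"dx": 3, "dy": 3.2, "dz": -0.4, "wz": -2.5},
    {"dx": 3, "dy": 3.2, "dz": -0.4, "wz": -2.5},
    {}
  ]
}}

```text
validation failed for argument at $.in...
```

```bash
python3 - <<'E'
from m import *
s=telemetry.observe(); print(s['t'],s['tool_pos'],s['orientation'],s['wrist_force'])
P,im,d=grab('wrist'); save('w1.png',im,1.2); W=cloud(P,d)
print(np.linalg.inv(np.array(P['camera_from_world'])).round(3)[:3])
print('vial',comp(W,W[...,2]>.03,.4595,-.328,.035)); print('roll',comp(W,W[...,2]>.015,.452,-.191,.05))
E
```

```text
0.6 [ 0.21535259 -0.58674109  0.23131591] [9.84571588e-01 1.74982245e-01 1.46137396e-05 4.12180109e-05] [-0.15408114 -0.72997488 -0.41934541]
[[ 0.345  0.898  0.272  0.286]
 [-0.939  0.33   0.101 -0.561]
 [ 0.001 -0.29   0.957  0.374]]
vial None
roll None
```

View pics/w1.png

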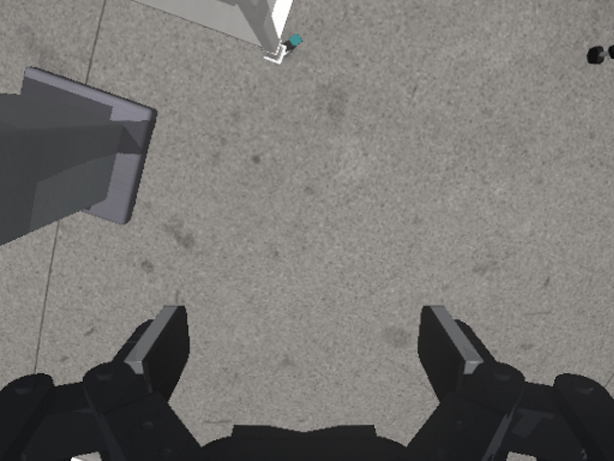

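The move was refused, so the arm hasn't moved. The wrist picture shows only the floor between the open fingers. I suspect the empty row, so I'll resend with every row filled in.

{"op": "arm_command", "data": {
  "increments": [
    {"dx": 3, "dy": 3.2, "dz": -0.4, "wz": -2.5},
    {"dx": 3, "dy": 3.2, "dz": -0.4, "wz": -2.5},
    {"dx": 3, "dy": 3.2, "dz": -0.4, "wz": -2.5},
    {"dx": 3, "dy": 3.2, "dz": -0.4, "wz": -2.5},
    {"dx": 3, "dy": 3.2, "dz": -0.4, "wz": -2.5},
    {"dx": 3, "dy": 3.2, "dz": -0.4, "wz": -2.5},
    {"dx": 3, "dy": 3.2, "dz": -0.4, "wz": -2.5},
    {"dx": 3, "dy": 3.2, "dz": -0.4, "wz": -2.5},
    {"dz": 0}
  ],
  "grip_force": 30
}}

```text
validation failed for argument at $.in...
```

{"op": "arm_command", "data": {
  "increments": [
    {"claw": 0, "dx": 3, "dy": 3.2, "dz": -0.4, "wx": 0, "wy": 0, "wz": -2.5},
    {"claw": 0, "dx": 3, "dy": 3.2, "dz": -0.4, "wx": 0, "wy": 0, "wz": -2.5},
    {"claw": 0, "dx": 3, "dy": 3.2, "dz": -0.4, "wx": 0, "wy": 0, "wz": -2.5},
    {"claw": 0, "dx": 3, "dy": 3.2, "dz": -0.4, "wx": 0, "wy": 0, "wz": -2.5},
    {"claw": 0, "dx": 3, "dy": 3.2, "dz": -0.4, "wx": 0, "wy": 0, "wz": -2.5},
    {"claw": 0, "dx": 3, "dy": 3.2, "dz": -0.4, "wx": 0, "wy": 0, "wz": -2.5},
    {"claw": 0, "dx": 3, "dy": 3.2, "dz": -0.4, "wx": 0, "wy": 0, "wz": -2.5},
    {"claw": 0, "dx": 3, "dy": 3.2, "dz": -0.4, "wx": 0, "wy": 0, "wz": -2.5}
  ],
  "grip_force": 30
}}

```text
t: 1.65
tool_pos: [0.4563, -0.3297, 0.1994]
orientation: [1.0, 0.001, 0.0, 0.0]
wrist_force: [-0.4, -0.4, 0.2]
opening: 1.001
```

All seven keys are required in each row. The arm is now above the vial.

```bash
python3 - <<'E'
from m import *
s=telemetry.observe(); print(s['t'],s['tool_pos'],s['orientation'],s['wrist_force'])
P,im,d=grab('wrist'); save('w2.png',im,1.2); W=cloud(P,d)
print('vial',comp(W,W[...,2]>.03,.4595,-.328,.035)); print('roll',comp(W,W[...,2]>.015,.452,-.191,.05))
E
```

```text
1.65 [ 0.45629231 -0.32974938  0.19940353] [9.99999796e-01 5.67338897e-04 2.13926806e-04 2.03105216e-04] [-0.44582245 -0.43831816  0.22237918]
vial (8905, 'mean', array([ 470.2, -326.7,  268.6]), 'circ', 471.0, -327.3, 33.0, 'rect', array([ 463.5, -327.5]), array([25.2, 66. ]), 'axis', np.float64(88.2))
roll (2216, 'mean', array([ 455.2, -194.3,   24.3]), 'circ', 453.4, -193.3, 29.5, 'rect', array([ 454.2, -193.4]), array([56.8, 57.2]), 'axis', np.float64(-57.3))
```

View pics/w2.png

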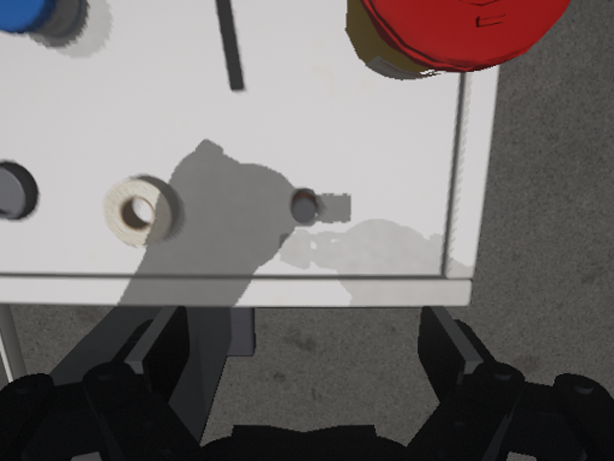

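Vial at (305,205), centred between the open fingers, and the roll is at (140,212).

```bash
python3 - <<'E'
from m import *
P,im,d=grab('wrist'); W=cloud(P,d); z=W[...,2]
print('vial',comp(W,(z>.03)&(z<.06),.4595,-.328,.035))
m=(np.abs(W[...,0]-.46)<.04)&(np.abs(W[...,1]+.26)<.03); print('table',np.median(z[m]))
E
```

```text
vial (454, 'mean', array([ 463.1, -331.5,   43.2]), 'circ', 462.0, -331.5, 10.9, 'rect', array([ 462.2, -331.4]), array([20.7, 20.4]), 'axis', np.float64(57.8))
table 0.2573820935224347
```

{"op": "arm_command", "data": {
  "increments": [
    {"claw": 0, "dx": 0.5, "dy": 0, "dz": -5, "wx": 0, "wy": 0, "wz": 0},
    {"claw": 0.3, "dx": 0, "dy": 0, "dz": -5, "wx": 0, "wy": 0, "wz": 0},
    {"claw": 0.3, "dx": 0, "dy": 0, "dz": -5, "wx": 0, "wy": 0, "wz": 0},
    {"claw": 0.3, "dx": 0, "dy": 0, "dz": -3.4, "wx": 0, "wy": 0, "wz": 0},
    {"claw": 0.3, "dx": 0, "dy": 0, "dz": 0, "wx": 0, "wy": 0, "wz": 0},
    {"claw": 1, "dx": 0, "dy": 0, "dz": 0, "wx": 0, "wy": 0, "wz": 0},
    {"claw": 1, "dx": 0, "dy": 0, "dz": 0, "wx": 0, "wy": 0, "wz": 0},
    {"claw": 1, "dx": 0, "dy": 0, "dz": 0, "wx": 0, "wy": 0, "wz": 0},
    {"claw": 1, "dx": 0, "dy": 0, "dz": 0, "wx": 0, "wy": 0, "wz": 0},
    {"claw": 1, "dx": 0, "dy": 0, "dz": 0, "wx": 0, "wy": 0, "wz": 0}
  ],
  "grip_force": 30
}}

```text
t: 3.0
tool_pos: [0.4614, -0.3315, 0.0173]
orientation: [1.0, 0.001, 0.001, 0.001]
wrist_force: [-1.3, -0.1, 7.0]
opening: 0.242
```

{"op": "arm_command", "data": {
  "increments": [
    {"claw": 1, "dx": 0, "dy": 0, "dz": 3, "wx": 0, "wy": 0, "wz": 0},
    {"claw": 1, "dx": 0, "dy": 0, "dz": 5, "wx": 0, "wy": 0, "wz": 0},
    {"claw": 1, "dx": 0, "dy": 5, "dz": 3, "wx": 0, "wy": 0, "wz": 0},
    {"claw": 1, "dx": 0, "dy": 5, "dz": 0, "wx": 0, "wy": 0, "wz": 0},
    {"claw": 1, "dx": 0, "dy": 5, "dz": 0, "wx": 0, "wy": 0, "wz": 0},
    {"claw": 1, "dx": 0, "dy": 5, "dz": 0, "wx": 0, "wy": 0, "wz": 0},
    {"claw": 1, "dx": 0, "dy": 0, "dz": 0, "wx": 0, "wy": 0, "wz": 0},
    {"claw": 1, "dx": 0, "dy": 0, "dz": 0, "wx": 0, "wy": 0, "wz": 0}
  ],
  "grip_force": 30
}}

```text
t: 4.0
tool_pos: [0.4607, -0.1313, 0.1261]
orientation: [1.0, 0.001, 0.001, 0.0]
wrist_force: [-0.3, -0.6, -0.6]
opening: 0.245
```

```bash
python3 - <<'E'
from m import *
s=telemetry.observe(); print(s['t'],s['tool_pos'],s['wrist_force'],s['opening'])
P,im,d=grab('wrist'); save('w3.png',im,1.2); W=cloud(P,d); z=W[...,2]; g=im.mean(2)
print('well',comp(W,(g<130)&(z<.03),.468,-.063,.04)); 
print('wellrim',comp(W,(z>.009)&(z<.025),.468,-.063,.04)); 
print('roll',comp(W,(z>.015)&(z<.035),.452,-.191,.05))
print('held',comp(W,(z>.05)&(z<.2),s['tool_pos'][0]-.02,s['tool_pos'][1],.02))
E
```

```text
4.0 [ 0.46068345 -0.13129709  0.12606383] [-0.30887581 -0.60159918 -0.6395423 ] 0.245361728583758
well (6479, 'mean', array([468.5, -64. ,   4. ]), 'circ', 468.0, -63.0, 40.0, 'rect', array([465.5, -62.5]), array([79.8, 74.5]), 'axis', np.float64(82.3))
wellrim (1197, 'mean', array([470.7, -65. ,  14.3]), 'circ', 470.2, -65.1, 24.1, 'rect', array([470.4, -65.2]), array([46.9, 47.6]), 'axis', np.float64(-39.1))
roll (3523, 'mean', array([ 455.6, -192. ,   24.5]), 'circ', 453.7, -192.5, 29.6, 'rect', array([ 454.1, -192.8]), array([57.9, 56.8]), 'axis', np.float64(30.0))
held (1078, 'mean', array([ 455.4, -131.4,  157.9]), 'circ', 453.6, -131.8, 12.8, 'rect', array([ 455. , -131.8]), array([11.2, 25.6]), 'axis', np.float64(89.7))
```

View pics/w3.png

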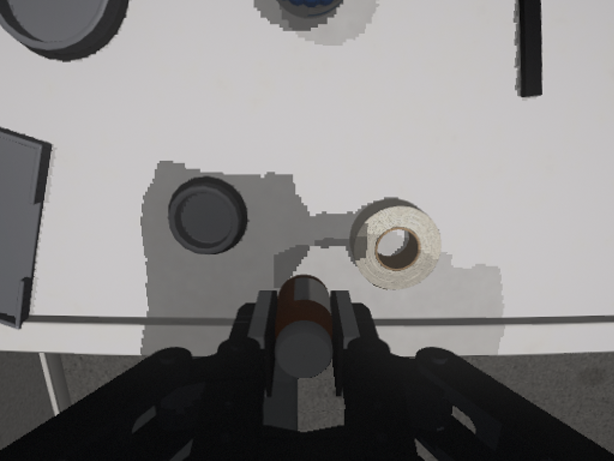

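The vial hangs straight in the fingers, and the well is at (207,215). I'll carry it over and set it down.

{"op": "arm_command", "data": {
  "increments": [
    {"claw": 1, "dx": 0.9, "dy": 3.3, "dz": 0, "wx": 0, "wy": 0, "wz": 0},
    {"claw": 1, "dx": 0, "dy": 3.3, "dz": 0, "wx": 0, "wy": 0, "wz": 0},
    {"claw": 1, "dx": 0, "dy": 0, "dz": -4, "wx": 0, "wy": 0, "wz": 0},
    {"claw": 1, "dx": 0, "dy": 0, "dz": -4, "wx": 0, "wy": 0, "wz": 0},
    {"claw": 1, "dx": 0, "dy": 0, "dz": -1.3, "wx": 0, "wy": 0, "wz": 0},
    {"claw": 1, "dx": 0, "dy": 0, "dz": -0.8, "wx": 0, "wy": 0, "wz": 0},
    {"claw": 1, "dx": 0, "dy": 0, "dz": 0, "wx": 0, "wy": 0, "wz": 0},
    {"claw": 1, "dx": 0, "dy": 0, "dz": 0, "wx": 0, "wy": 0, "wz": 0}
  ],
  "grip_force": 30
}}

```text
t: 5.05
tool_pos: [0.4702, -0.0649, 0.0253]
orientation: [1.0, 0.001, 0.001, 0.0]
wrist_force: [0.1, 0.7, -0.8]
opening: 0.241
```

{"op": "arm_command", "data": {
  "increments": [
    {"claw": 1, "dx": 0, "dy": 0, "dz": -0.3, "wx": 0, "wy": 0, "wz": 0},
    {"claw": 1, "dx": 0, "dy": 0, "dz": 0, "wx": 0, "wy": 0, "wz": 0},
    {"claw": 0.5, "dx": 0, "dy": 0, "dz": 0, "wx": 0, "wy": 0, "wz": 0},
    {"claw": 0, "dx": 0, "dy": 0, "dz": 0, "wx": 0, "wy": 0, "wz": 0},
    {"claw": 0, "dx": 0, "dy": 0, "dz": 0, "wx": 0, "wy": 0, "wz": 0},
    {"claw": 0, "dx": 0, "dy": 0, "dz": 3, "wx": 0, "wy": 0, "wz": 0},
    {"claw": 0, "dx": 0, "dy": 0, "dz": 4, "wx": 0, "wy": 0, "wz": 0},
    {"claw": 0, "dx": -0.8, "dy": -4.3, "dz": 2, "wx": 0, "wy": 0, "wz": 0},
    {"claw": 0, "dx": -0.8, "dy": -4.2, "dz": 0, "wx": 0, "wy": 0, "wz": 0},
    {"claw": 0, "dx": 0, "dy": -4.2, "dz": 0, "wx": 0, "wy": 0, "wz": 0},
    {"claw": 0, "dx": 0, "dy": 0, "dz": 0, "wx": 0, "wy": 0, "wz": 0}
  ],
  "grip_force": 30
}}

```text
t: 6.42
tool_pos: [0.4528, -0.1952, 0.1114]
orientation: [1.0, -0.001, 0.0, 0.001]
wrist_force: [0.1, 0.1, 0.2]
opening: 0.999
```

```bash
python3 - <<'E'
from m import *
s=telemetry.observe(); print(s['t'],s['tool_pos'],s['wrist_force'],s['opening'])
P,im,d=grab('wrist'); W=cloud(P,d); z=W[...,2]
print('vial',comp(W,(z>.03)&(z<.06),.469,-.064,.04)); 
print('wellrim',comp(W,(z>.009)&(z<.02),.468,-.063,.04)); 
print('roll',comp(W,(z>.015)&(z<.035),.452,-.191,.05))
P,im,d=grab('top'); W=cloud(P,d); z=W[...,2]
print('vial',comp(W,(z>.03)&(z<.06),.469,-.064,.03)); 
E
```

```text
6.425 [ 0.45279372 -0.19522546  0.11142343] [0.14144908 0.11604052 0.1740212 ] 0.9985249891340062
vial (1172, 'mean', array([470.2, -68.8,  44.4]), 'circ', 469.1, -66.1, 11.3, 'rect', array([469.1, -66.5]), array([21.3, 21.3]), 'axis', np.float64(30.8))
wellrim (1326, 'mean', array([473.4, -70.7,  14.2]), 'circ', 470.0, -65.3, 24.3, 'rect', array([470.4, -66.8]), array([47.6, 44.9]), 'axis', np.float64(31.6))
roll (3968, 'mean', array([ 455.4, -192.7,   24.6]), 'circ', 453.7, -192.7, 29.4, 'rect', array([ 454.1, -192.6]), array([57.5, 56.4]), 'axis', np.float64(-4.1))
vial (57, 'mean', array([467.2, -62.9,  45.3]), 'circ', 467.4, -63.4, 11.2, 'rect', array([467.4, -63.1]), array([21.5, 18.9]), 'axis', np.float64(-76.4))
```

Vial is seated: about 2 mm off centre and 4 mm higher than before. Next the tape roll.

{"op": "arm_command", "data": {
  "increments": [
    {"claw": 0, "dx": 0, "dy": 0.3, "dz": -4, "wx": 0, "wy": 0, "wz": 0},
    {"claw": 0, "dx": 0, "dy": 0, "dz": -4, "wx": 0, "wy": 0, "wz": 0},
    {"claw": 0, "dx": 0, "dy": 0, "dz": -2.8, "wx": 0, "wy": 0, "wz": 0},
    {"claw": 0, "dx": 0, "dy": 0, "dz": 0, "wx": 0, "wy": 0, "wz": 0},
    {"claw": 1, "dx": 0, "dy": 0, "dz": 0, "wx": 0, "wy": 0, "wz": 0},
    {"claw": 1, "dx": 0, "dy": 0, "dz": 0, "wx": 0, "wy": 0, "wz": 0},
    {"claw": 1, "dx": 0, "dy": 0, "dz": 0, "wx": 0, "wy": 0, "wz": 0},
    {"claw": 1, "dx": 0, "dy": 0, "dz": 0, "wx": 0, "wy": 0, "wz": 0}
  ],
  "grip_force": 30
}}

```text
t: 7.52
tool_pos: [0.4544, -0.1887, 0.0049]
orientation: [1.0, 0.001, 0.001, 0.0]
wrist_force: [-1.1, 1.0, 6.9]
opening: 0.653
```

{"op": "arm_command", "data": {
  "increments": [
    {"claw": 1, "dx": 0, "dy": 0, "dz": 3, "wx": 0, "wy": 0, "wz": 0},
    {"claw": 1, "dx": 0, "dy": 0, "dz": 5, "wx": 0, "wy": 0, "wz": 0},
    {"claw": 1, "dx": 0, "dy": 5, "dz": 4, "wx": 0, "wy": 0, "wz": 0},
    {"claw": 1, "dx": 0, "dy": 5, "dz": 0, "wx": 0, "wy": 0, "wz": 0},
    {"claw": 1, "dx": 0, "dy": 5, "dz": 0, "wx": 0, "wy": 0, "wz": 0},
    {"claw": 1, "dx": 0, "dy": 5, "dz": 0, "wx": 0, "wy": 0, "wz": 0},
    {"claw": 1, "dx": 0, "dy": 5, "dz": 0, "wx": 0, "wy": 0, "wz": 0},
    {"claw": 1, "dx": 0, "dy": 5, "dz": 0, "wx": 0, "wy": 0, "wz": 0},
    {"claw": 1, "dx": 0, "dy": 4, "dz": 0, "wx": 0, "wy": 0, "wz": 0},
    {"claw": 1, "dx": 0, "dy": 0, "dz": 0, "wx": 0, "wy": 0, "wz": 0},
    {"claw": 1, "dx": 0, "dy": 0, "dz": 0, "wx": 0, "wy": 0, "wz": 0}
  ],
  "grip_force": 30
}}

```text
t: 8.9
tool_pos: [0.4534, 0.1494, 0.1229]
orientation: [1.0, 0.001, 0.0, 0.0]
wrist_force: [1.3, 0.0, -1.1]
opening: 0.65
```

```bash
python3 - <<'E'
from m import *
s=telemetry.observe(); print(s['t'],s['tool_pos'],s['wrist_force'],s['opening'])
P,im,d=grab('wrist'); save('w4.png',im,1.2); W=cloud(P,d); z=W[...,2]; g=im.mean(2)
print('spin',comp(W,(z>.004)&(z<.032)&(g<150),.46,.2256,.04)); 
print('post',comp(W,(z>.015)&(z<.04),.46,.2256,.015)); 
m=(np.hypot(W[...,0]-s['tool_pos'][0],W[...,1]-s['tool_pos'][1])<.05)&(im[...,0]>140)&(z>.08)&(z<.18)
p=W[m]; print(len(p), np.percentile(p,[2,50,98],axis=0).round(3) if len(p) else '')
E
```

```text
8.9 [0.4534206  0.14943443 0.12288137] [ 1.28216594  0.01846769 -1.09708401] 0.6502307599474731
spin (5079, 'mean', array([463.3, 223.3,   6.7]), 'circ', 462.2, 223.9, 34.0, 'rect', array([462.1, 223.8]), array([66.2, 66.8]), 'axis', np.float64(-39.1))
post (146, 'mean', array([463.5, 222.5,  24.2]), 'circ', 462.5, 223.6, 4.4, 'rect', array([462.7, 223.3]), array([8.6, 7.9]), 'axis', np.float64(51.7))
64 [[0.461 0.128 0.142]
 [0.472 0.13  0.143]
 [0.475 0.191 0.149]]
```

View pics/w4.png

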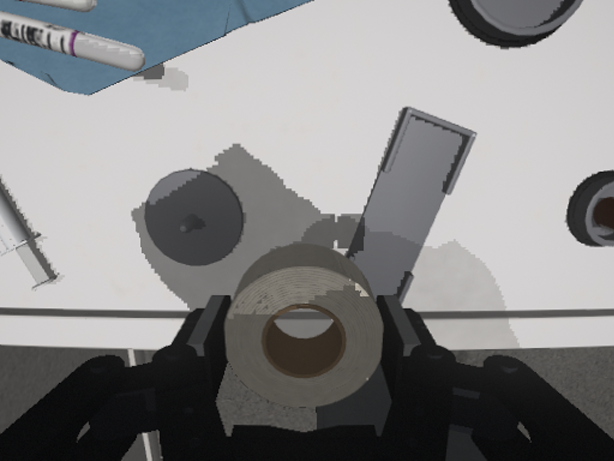

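The roll is level in the fingers at (305,335), and the post is at (190,224). I'll fit the roll's centre in the same picture so the calibration bias cancels.

```bash
python3 - <<'E'
from m import *
P,im,d=grab('wrist'); W=cloud(P,d); z=W[...,2]; i=im.astype(int)
m=(z>.139)&(z<.152)&(i[...,0]-i[...,2]>8)&(i[...,0]>60)
n,l,st,c=cv2.connectedComponentsWithStats(m.astype(np.uint8)); k=1+st[1:,4].argmax(); p=W[l==k]
print(len(p),np.percentile(p,[1,50,99],axis=0).round(4)); print(comp(W,l==k,*p[:,:2].mean(0),.05))
E
```

```text
7988 [[0.4261 0.1225 0.1415]
 [0.4595 0.1492 0.1428]
 [0.48   0.1747 0.1441]]
(7988, 'mean', array([456.1, 148.9, 142.8]), 'circ', 452.4, 148.7, 29.1, 'rect', array([452.5, 148.5]), array([55. , 57.7]), 'axis', np.float64(8.9))
```

{"op": "arm_command", "data": {
  "increments": [
    {"claw": 1, "dx": 0.9, "dy": 3.8, "dz": 0, "wx": 0, "wy": 0, "wz": 0},
    {"claw": 1, "dx": 0, "dy": 3.7, "dz": 0, "wx": 0, "wy": 0, "wz": 0},
    {"claw": 1, "dx": 0, "dy": 0, "dz": -4, "wx": 0, "wy": 0, "wz": 0},
    {"claw": 1, "dx": 0, "dy": 0, "dz": -4, "wx": 0, "wy": 0, "wz": 0},
    {"claw": 1, "dx": 0, "dy": 0, "dz": -0.5, "wx": 0, "wy": 0, "wz": 0},
    {"claw": 1, "dx": 0, "dy": 0, "dz": 0, "wx": 0, "wy": 0, "wz": 0},
    {"claw": 1, "dx": 0, "dy": 0, "dz": 0, "wx": 0, "wy": 0, "wz": 0}
  ],
  "grip_force": 30
}}

```text
t: 9.88
tool_pos: [0.4635, 0.2253, 0.0389]
orientation: [1.0, 0.001, 0.001, -0.001]
wrist_force: [-0.5, 0.7, -0.9]
opening: 0.65
```

{"op": "arm_command", "data": {
  "increments": [
    {"claw": 1, "dx": -0.1, "dy": -0.1, "dz": -1.2, "wx": 0, "wy": 0, "wz": 0},
    {"claw": 1, "dx": 0, "dy": 0, "dz": -1, "wx": 0, "wy": 0, "wz": 0},
    {"claw": 1, "dx": 0, "dy": 0, "dz": -0.5, "wx": 0, "wy": 0, "wz": 0},
    {"claw": 1, "dx": 0, "dy": 0, "dz": 0, "wx": 0, "wy": 0, "wz": 0},
    {"claw": 1, "dx": 0, "dy": 0, "dz": 0, "wx": 0, "wy": 0, "wz": 0}
  ],
  "grip_force": 30
}}

```text
t: 10.5
tool_pos: [0.4611, 0.2237, 0.0105]
orientation: [1.0, 0.001, -0.0, 0.0]
wrist_force: [-3.1, -1.9, 8.2]
opening: 0.652
```

{"op": "arm_command", "data": {
  "increments": [
    {"claw": 0.2, "dx": 0, "dy": 0, "dz": 0, "wx": 0, "wy": 0, "wz": 0},
    {"claw": 0, "dx": 0, "dy": 0, "dz": 0, "wx": 0, "wy": 0, "wz": 0},
    {"claw": 0, "dx": 0, "dy": 0, "dz": 3, "wx": 0, "wy": 0, "wz": 0},
    {"claw": 0, "dx": 0, "dy": 0, "dz": 4, "wx": 0, "wy": 0, "wz": 0},
    {"claw": 0, "dx": -1, "dy": 4, "dz": 4, "wx": 0, "wy": 0, "wz": 5},
    {"claw": 0, "dx": -1, "dy": 4, "dz": 1, "wx": 0, "wy": 0, "wz": 5},
    {"claw": 0, "dx": -1, "dy": 4, "dz": 0, "wx": 0, "wy": 0, "wz": 5},
    {"claw": 0, "dx": 0, "dy": 0, "dz": 0, "wx": 0, "wy": 0, "wz": 5},
    {"claw": 0, "dx": 0, "dy": 0, "dz": 0, "wx": 0, "wy": 0, "wz": 0}
  ],
  "grip_force": 30
}}

```text
t: 11.62
tool_pos: [0.431, 0.3442, 0.13]
orientation: [0.985, 0.175, -0.0, 0.0]
wrist_force: [-0.4, -0.5, -0.3]
opening: 0.998
```

```bash
python3 - <<'E'
from m import *
s=telemetry.observe(); print(s['t'],s['tool_pos'],s['orientation'],s['wrist_force'],s['opening'])
P,im,d=grab('wrist'); save('w5.png',im,1.2); W=cloud(P,d); z=W[...,2]; g=im.mean(2); np.savez('syr.npz',W=W,im=im)
print('roll',comp(W,(z>.026)&(z<.04),.461,.224,.04)); 
print('post',comp(W,(z>.015)&(z<.04),.461,.224,.008)); 
print('syr',comp(W,(z>.005)&(z<.03),.462,.358,.07))
P,im,d=grab('top'); W=cloud(P,d); z=W[...,2]
print('toproll',comp(W,(z>.022)&(z<.06),.461,.224,.04)); 
E
```

```text
11.625 [0.43104632 0.34421597 0.12995286] [ 9.84552099e-01  1.75091541e-01 -3.19790321e-04  1.23646475e-04] [-0.36108943 -0.51020324 -0.31333239] 0.9982545803132953
roll (3300, 'mean', array([461.2, 225.2,  30.8]), 'circ', 460.0, 223.6, 29.6, 'rect', array([460.3, 223.7]), array([57.7, 57.2]), 'axis', np.float64(69.6))
post (132, 'mean', array([462.4, 226.3,  24.3]), 'circ', 462.2, 224.9, 4.5, 'rect', array([462.4, 225.4]), array([7.1, 8.9]), 'axis', np.float64(-12.5))
syr (2598, 'mean', array([467.1, 359.9,  14.2]), 'circ', 469.7, 359.6, 59.4, 'rect', array([469.8, 358.6]), array([118.2,  25.6]), 'axis', np.float64(23.8))
toproll (298, 'mean', array([458.1, 224.5,  29.6]), 'circ', 458.4, 224.9, 29.1, 'rect', array([458.1, 224.4]), array([54.2, 57. ]), 'axis', np.float64(-88.2))
```

View pics/w5.png

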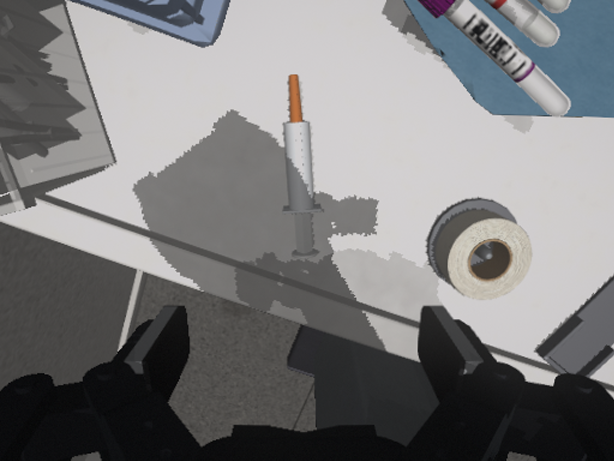

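Roll is seated on the spindle (top at about 31 mm, 2 mm off axis). Syringe flange at (302,208), barrel front at (298,122). I'll profile it along its axis.

```bash
python3 - <<'E'
from m import *
D=np.load('syr.npz'); W=D['W']; z=W[...,2]
m=(z>.004)&(z<.03)&(np.hypot(W[...,0]-.4697,W[...,1]-.359)<.065); p=W[m]*1000
(cx,cy,_),= [p.mean(0)]
vx,vy,x0,y0=cv2.fitLine(p[:,:2].astype(np.float32),cv2.DIST_HUBER,0,.01,.01).ravel()
if vx<0: vx,vy=-vx,-vy
print('angle',np.degrees(np.arctan2(vy,vx)),x0,y0)
q=p[:,:2]-[x0,y0]; t=q@[vx,vy]; n=q@[-vy,vx]
for a in range(-64,72,4):
    k=(t>=a)&(t<a+4)
    if k.sum(): print(a,k.sum(),n[k].min().round(1),n[k].max().round(1),p[k,2].max().round(1))
E
```

```text
angle 23.767561 469.55902 361.00977
-60 124 -9.0 8.7 18.4
-56 60 -5.2 5.1 15.2
-52 64 -5.4 5.6 15.3
-48 58 -4.8 5.4 15.0
-44 60 -5.0 5.1 14.8
-40 67 -5.3 5.6 14.5
-36 60 -5.4 5.4 15.0
-32 49 -10.4 5.1 16.4
-28 169 -12.9 12.8 18.4
-24 102 -7.7 8.5 18.7
-20 106 -8.0 8.3 18.2
-16 104 -8.2 8.6 18.8
-12 109 -8.4 8.6 18.7
-8 111 -7.9 8.3 18.8
-4 113 -8.1 8.7 18.9
0 114 -8.4 8.4 18.5
4 109 -8.4 8.1 18.3
8 115 -8.0 8.7 18.7
12 121 -8.2 8.2 18.4
16 113 -8.4 8.7 18.5
20 119 -8.0 8.5 18.7
24 121 -8.2 8.1 19.4
28 86 -8.3 7.8 19.1
32 54 -3.9 3.8 14.5
36 57 -3.6 3.5 13.9
40 49 -3.6 3.2 13.4
44 55 -3.3 3.6 13.6
48 49 -3.4 3.4 13.1
52 52 -3.1 3.1 13.3
56 32 -2.6 2.9 13.6
```

{"op": "arm_command", "data": {
  "increments": [
    {"claw": 0.2, "dx": 2, "dy": 0.9, "dz": 0, "wx": 0, "wy": 0, "wz": 3.6},
    {"claw": 0.4, "dx": 1.9, "dy": 0.9, "dz": -4, "wx": 0, "wy": 0, "wz": 0},
    {"claw": 0.4, "dx": 0, "dy": 0, "dz": -4, "wx": 0, "wy": 0, "wz": 0},
    {"claw": 0.4, "dx": 0, "dy": 0, "dz": -3, "wx": 0, "wy": 0, "wz": 0},
    {"claw": 0.4, "dx": 0, "dy": 0, "dz": -1.7, "wx": 0, "wy": 0, "wz": 0},
    {"claw": 0.4, "dx": 0, "dy": 0, "dz": 0, "wx": 0, "wy": 0, "wz": 0},
    {"claw": 1, "dx": 0, "dy": 0, "dz": 0, "wx": 0, "wy": 0, "wz": 0},
    {"claw": 1, "dx": 0, "dy": 0, "dz": 0, "wx": 0, "wy": 0, "wz": 0},
    {"claw": 1, "dx": 0, "dy": 0, "dz": 0, "wx": 0, "wy": 0, "wz": 0},
    {"claw": 1, "dx": 0, "dy": 0, "dz": 0, "wx": 0, "wy": 0, "wz": 0}
  ],
  "grip_force": 30
}}

```text
t: 12.98
tool_pos: [0.4711, 0.3626, 0.0048]
orientation: [0.979, 0.206, 0.001, -0.0]
wrist_force: [-0.4, -1.4, 6.6]
opening: 0.181
```

{"op": "arm_command", "data": {
  "increments": [
    {"claw": 1, "dx": 0, "dy": 0, "dz": 3, "wx": 0, "wy": 0, "wz": 0},
    {"claw": 1, "dx": 0, "dy": 0, "dz": 5, "wx": 0, "wy": 0, "wz": 0},
    {"claw": 1, "dx": 0, "dy": -3, "dz": 5, "wx": 0, "wy": 0, "wz": -7},
    {"claw": 1, "dx": 0, "dy": -4, "dz": 0, "wx": 0, "wy": 0, "wz": -7},
    {"claw": 1, "dx": 0, "dy": -4, "dz": 0, "wx": 0, "wy": 0, "wz": -7},
    {"claw": 1, "dx": 0, "dy": -4, "dz": 0, "wx": 0, "wy": 0, "wz": -7},
    {"claw": 1, "dx": 0, "dy": -4, "dz": 0, "wx": 0, "wy": 0, "wz": -7},
    {"claw": 1, "dx": 0, "dy": 0, "dz": 0, "wx": 0, "wy": 0, "wz": -7},
    {"claw": 1, "dx": 0, "dy": 0, "dz": 0, "wx": 0, "wy": 0, "wz": 0},
    {"claw": 1, "dx": 0, "dy": 0, "dz": 0, "wx": 0, "wy": 0, "wz": 0}
  ],
  "grip_force": 30
}}

```text
t: 14.22
tool_pos: [0.4703, 0.1728, 0.1336]
orientation: [0.988, -0.157, 0.0, -0.0]
wrist_force: [1.6, 0.9, -0.8]
opening: 0.179
```

```bash
python3 - <<'E'
from m import *
s=telemetry.observe(); print(s['t'],s['tool_pos'],s['orientation'],s['wrist_force'],s['opening'])
P,im,d=grab('wrist'); save('w6.png',im,1.2); W=cloud(P,d); z=W[...,2]; g=im.mean(2)
m=(z<.02)&(g<150)&(z>.002)
print('tray',comp(W,(z<.025)&(z>.007),.457,.087,.085)); 
print('tray2',comp(W,m&(z>.002),.457,.087,.085)); 
c=s['tool_pos']
print('held',comp(W,(z>.1)&(z<.17),c[0]+.02,c[1],.08))
E
```

```text
14.225 [0.47034469 0.17279502 0.13360746] [ 9.87643880e-01 -1.56714626e-01  1.98209325e-04 -2.31653472e-04] [ 1.63061621  0.88862588 -0.77604315] 0.17863334581006207
tray (3062, 'mean', array([431.6,  84.5,  10.6]), 'circ', 453.5, 87.0, 82.1, 'rect', array([445.3,  67. ]), array([ 94. , 160.5]), 'axis', np.float64(-11.1))
tray2 (10289, 'mean', array([461.2,  83.9,   5.5]), 'circ', 453.5, 87.1, 82.1, 'rect', array([446.5,  66.3]), array([ 95., 157.]), 'axis', np.float64(-17.0))
held (8672, 'mean', array([475.3, 171. , 146.5]), 'circ', 469.5, 175.1, 58.9, 'rect', array([468.5, 171.3]), array([ 42.2, 115.6]), 'axis', np.float64(-18.1))
```

View pics/w6.png

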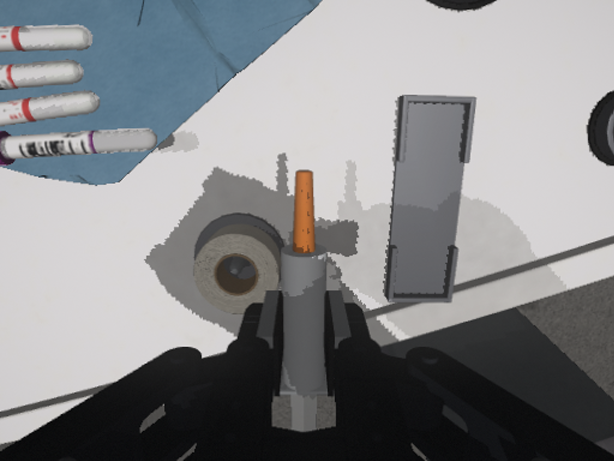

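The syringe is held in line with the tool. The tray lies at (390–475, 95–300) and I'll isolate its outline.

```bash
python3 - <<'E'
from m import *
P,im,d=grab('wrist'); W=cloud(P,d); z=W[...,2]
v,u=np.mgrid[:384,:512]
box=(u>300)&(u<410)&(v>70)&(v<258)
m=((z>.008)&(z<.02)&box).astype(np.uint8)
n,l,st,c=cv2.connectedComponentsWithStats(m)
keep=np.isin(l,[k for k in range(1,n) if st[k,4]>60]); print([(st[k].tolist()) for k in range(1,n) if st[k,4]>60])
p=(W[keep]*1000); rr=cv2.minAreaRect(p[:,:2].astype(np.float32)); print(rr, np.median(p[:,2]))
b=cv2.boxPoints(rr); print(b.round(1))
E
```

```text
[[331, 79, 66, 57, 959], [323, 205, 87, 53, 1518]]
((451.567138671875, 71.29734802246094), (80.52890014648438, 152.17930603027344), 71.74042510986328) 11.370148443744787
[[366.7  56.9]
 [511.2   9.2]
 [536.4  85.7]
 [391.9 133.4]]
```

```bash
python3 - <<'E'
from m import *
P,im,d=grab('wrist'); W=cloud(P,d); z=W[...,2]
v,u=np.mgrid[:384,:512]
for zt in (.008,.003):
    keep=(z>zt)&(z<.02)&(u>318)&(u<400)&(v>70)&(v<253)&(im.mean(2)<140)&(W[...,0]*.95-W[...,1]*.3>.355)
    m=cv2.morphologyEx(keep.astype(np.uint8),cv2.MORPH_OPEN,np.ones((3,3)))
    p=W[m>0]*1000; rr=cv2.minAreaRect(p[:,:2].astype(np.float32)); print(len(p),rr,cv2.boxPoints(rr).round(1).tolist())
E
```

```text
1224 ((467.1941833496094, 82.94108581542969), (48.76687240600586, 128.84027099609375), 71.5280990600586) [[398.3999938964844, 80.19999694824219], [520.5999755859375, 39.400001525878906], [536.0, 85.69999694824219], [413.79998779296875, 126.5]]
8387 ((467.1734924316406, 82.947998046875), (48.76687240600586, 128.88388061523438), 71.5280990600586) [[398.29998779296875, 80.19999694824219], [520.5999755859375, 39.400001525878906], [536.0, 85.69999694824219], [413.79998779296875, 126.5]]
```

{"op": "arm_command", "data": {
  "increments": [
    {"claw": 1, "dx": -0.6, "dy": -4.3, "dz": 0, "wx": 0, "wy": 0, "wz": -0.5},
    {"claw": 1, "dx": -0.6, "dy": -4.3, "dz": 0, "wx": 0, "wy": 0, "wz": 0},
    {"claw": 1, "dx": 0, "dy": 0, "dz": -4, "wx": 0, "wy": 0, "wz": 0},
    {"claw": 1, "dx": 0, "dy": 0, "dz": -4, "wx": 0, "wy": 0, "wz": 0},
    {"claw": 1, "dx": 0, "dy": 0, "dz": -2.4, "wx": 0, "wy": 0, "wz": 0},
    {"claw": 1, "dx": 0, "dy": 0, "dz": 0, "wx": 0, "wy": 0, "wz": 0},
    {"claw": 1, "dx": 0, "dy": 0, "dz": 0, "wx": 0, "wy": 0, "wz": 0}
  ],
  "grip_force": 30
}}

```text
t: 15.25
tool_pos: [0.4589, 0.0865, 0.03]
orientation: [0.987, -0.162, 0.0, -0.0]
wrist_force: [-0.5, -0.3, -1.5]
opening: 0.184
```

{"op": "arm_command", "data": {
  "increments": [
    {"claw": 1, "dx": 0, "dy": 0, "dz": -1, "wx": 0, "wy": 0, "wz": 0},
    {"claw": 1, "dx": 0, "dy": 0, "dz": -1, "wx": 0, "wy": 0, "wz": 0},
    {"claw": 1, "dx": 0, "dy": 0, "dz": -0.1, "wx": 0, "wy": 0, "wz": 0},
    {"claw": 1, "dx": 0, "dy": 0, "dz": 0, "wx": 0, "wy": 0, "wz": 0},
    {"claw": 0.6, "dx": 0, "dy": 0, "dz": 0, "wx": 0, "wy": 0, "wz": 0},
    {"claw": 0.4, "dx": 0, "dy": 0, "dz": 0, "wx": 0, "wy": 0, "wz": 0},
    {"claw": 0.4, "dx": 0, "dy": 0, "dz": 0, "wx": 0, "wy": 0, "wz": 0},
    {"claw": 0.4, "dx": 0, "dy": 0, "dz": 3, "wx": 0, "wy": 0, "wz": 0},
    {"claw": 0, "dx": 0, "dy": 0, "dz": 5, "wx": 0, "wy": 0, "wz": 0},
    {"claw": 0, "dx": 0, "dy": 0, "dz": 5, "wx": 0, "wy": 0, "wz": 6},
    {"claw": 0, "dx": 0, "dy": 0, "dz": 0, "wx": 0, "wy": 0, "wz": 6},
    {"claw": 0, "dx": 0, "dy": 0, "dz": 0, "wx": 0, "wy": 0, "wz": 6.5}
  ],
  "grip_force": 30
}}

```text
t: 16.75
tool_pos: [0.4587, 0.086, 0.1391]
orientation: [1.0, -0.0, 0.001, -0.0]
wrist_force: [-0.3, -0.4, -0.4]
opening: 0.999
```

{"op": "arm_command", "data": {
  "increments": [
    {"claw": 0, "dx": 2, "dy": -4, "dz": 1, "wx": 0, "wy": 0, "wz": 0},
    {"claw": 0, "dx": 2, "dy": -4, "dz": 1, "wx": 0, "wy": 0, "wz": 0},
    {"claw": 0, "dx": 2, "dy": -4, "dz": 0, "wx": 0, "wy": 0, "wz": 0},
    {"claw": 0, "dx": 2, "dy": -4, "dz": 0, "wx": 0, "wy": 0, "wz": 0},
    {"claw": 0, "dx": 2, "dy": -2, "dz": 0, "wx": 0, "wy": 0, "wz": 0},
    {"claw": 0, "dx": 0, "dy": 0, "dz": 0, "wx": 0, "wy": 0, "wz": 0}
  ],
  "grip_force": 30
}}

```text
t: 17.5
tool_pos: [0.559, -0.096, 0.1578]
orientation: [1.0, -0.004, -0.0, 0.0]
wrist_force: [-0.0, 1.0, 0.1]
opening: 1.006
```

```bash
python3 - <<'E'
from m import *
s=telemetry.observe(); print(s['t'],s['tool_pos'],s['orientation'],s['opening'])
P,im,d=grab('wrist'); save('w7.png',im,1.2); W=cloud(P,d); z=W[...,2]; i=im.astype(int); g=im.mean(2)
blue=(i[...,2]>i[...,0]+50)
print('cup',comp(W,blue&(z>.055)&(z<.075),.617,-.132,.045))
print('cwellrim',comp(W,(z>.011)&(z<.025)&(g<140),.618,.026,.05))
P,im,d=grab('top'); save('t7.png',im[200:280,90:400],2.4); W=cloud(P,d); z=W[...,2]
print('syr',comp(W,(z>.013)&(z<.06),.458,.0865,.07))
E
```

```text
17.5 [ 0.55902116 -0.09604578  0.15784007] [ 9.99993074e-01 -3.71302044e-03 -2.32355844e-05  2.52773304e-04] 1.0060942209839945
cup (5626, 'mean', array([ 620.4, -134.3,   65. ]), 'circ', 619.7, -134.4, 29.9, 'rect', array([ 619.8, -134.3]), array([58.7, 58.9]), 'axis', np.float64(0.1))
cwellrim (3490, 'mean', array([627.4,  35.8,  17.4]), 'circ', 618.9, 27.6, 48.3, 'rect', array([622.8,  25. ]), array([94.7, 81.2]), 'axis', np.float64(67.9))
syr (192, 'mean', array([452. ,  88.3,  17.3]), 'circ', 454.0, 85.2, 65.1, 'rect', array([454.7,  87.4]), array([ 45. , 124.1]), 'axis', np.float64(-19.7))
```

View pics/w7.png

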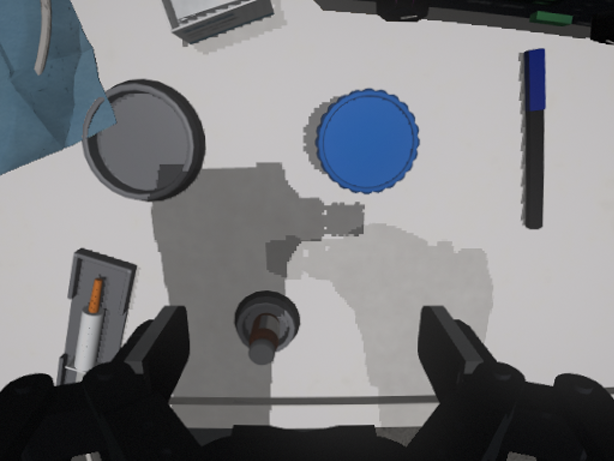

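View pics/t7.png

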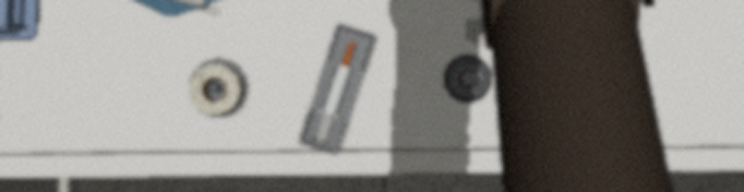

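Syringe lies inside the tray and the roll on the spindle. In the wrist view the cup lid is at (367,140) and the well at (145,140). The camera bracket could come near the centrifuge, so I'll check that before descending, and fit the well.

```bash
python3 - <<'E'
from m import *
W0=np.load('W.npy'); 
for y0 in np.arange(-.34,-.02,.04):
    m=(W0[...,1]>y0)&(W0[...,1]<y0+.04)&(W0[...,2]>.08)&(W0[...,0]>.6)&(W0[...,0]<.9)
    if m.any(): p=W0[m]; print(round(y0,2),'minx',p[:,0].min().round(3),'z',np.percentile(p[:,2],[50,100]).round(3))
P,im,d=grab('wrist'); print('cam',np.linalg.inv(np.array(P['camera_from_world']))[:3,3]-telemetry.observe()['tool_pos']); W=cloud(P,d); z=W[...,2]; i=im.astype(int)
gray=(abs(i[...,0]-i[...,2])<25)&(im.mean(2)<150)
m=gray&(z>.014)&(z<.022)&(np.hypot(W[...,0]-.618,W[...,1]-.026)<.046); p=W[m][:,:2]*1000
from scipy.optimize import least_squares
r=least_squares(lambda c:np.hypot(p[:,0]-c[0],p[:,1]-c[1])-38.5,[618,26],loss='soft_l1'); print('well rim',len(p),r.x,np.abs(r.fun).mean())
E
```

```text
-0.34 minx 0.694 z [0.132 0.34 ]
-0.3 minx 0.673 z [0.132 0.343]
-0.26 minx 0.672 z [0.123 0.344]
-0.22 minx 0.69 z [0.122 0.344]
-0.18 minx 0.68 z [0.132 0.345]
-0.14 minx 0.681 z [0.132 0.343]
-0.1 minx 0.719 z [0.089 0.098]
-0.06 minx 0.855 z [0.091 0.1  ]
cam [ 0.07503995 -0.00121475  0.14267594]
well rim 1770 [618.3148535   19.75302443] 1.4166294107871844
```

Centrifuge front: x ≥ 0.68, 0.13 high. At grip height the camera passes at about 0.18 and the gripper body reaches x of about 0.66, so both clear it. I'll descend in two stages.

{"op": "arm_command", "data": {
  "increments": [
    {"claw": 0, "dx": 3, "dy": -1.9, "dz": 0, "wx": 0, "wy": 0, "wz": 0},
    {"claw": 0, "dx": 2.9, "dy": -1.8, "dz": 0, "wx": 0, "wy": 0, "wz": 0},
    {"claw": 0, "dx": 0, "dy": 0, "dz": -3, "wx": 0, "wy": 0, "wz": 0},
    {"claw": 0, "dx": 0, "dy": 0, "dz": -3, "wx": 0, "wy": 0, "wz": 0},
    {"claw": 0, "dx": 0, "dy": 0, "dz": -2, "wx": 0, "wy": 0, "wz": 0},
    {"claw": 0, "dx": 0, "dy": 0, "dz": 0, "wx": 0, "wy": 0, "wz": 0}
  ],
  "grip_force": 30
}}

```text
t: 18.4
tool_pos: [0.6162, -0.13, 0.077]
orientation: [1.0, -0.002, -0.001, -0.0]
wrist_force: [-0.5, -0.7, 0.6]
opening: 1.0
```

{"op": "arm_command", "data": {
  "increments": [
    {"claw": 0, "dx": 0.2, "dy": -0.3, "dz": -1.2, "wx": 0, "wy": 0, "wz": 0},
    {"claw": 0, "dx": 0, "dy": 0, "dz": -1.2, "wx": 0, "wy": 0, "wz": 0},
    {"claw": 0, "dx": 0, "dy": 0, "dz": -1.2, "wx": 0, "wy": 0, "wz": 0},
    {"claw": 0, "dx": 0, "dy": 0, "dz": 0, "wx": 0, "wy": 0, "wz": 0},
    {"claw": 1, "dx": 0, "dy": 0, "dz": 0, "wx": 0, "wy": 0, "wz": 0},
    {"claw": 1, "dx": 0, "dy": 0, "dz": 0, "wx": 0, "wy": 0, "wz": 0},
    {"claw": 1, "dx": 0, "dy": 0, "dz": 0, "wx": 0, "wy": 0, "wz": 0},
    {"claw": 1, "dx": 0, "dy": 0, "dz": 0, "wx": 0, "wy": 0, "wz": 0}
  ],
  "grip_force": 35
}}

```text
t: 19.4
tool_pos: [0.6199, -0.1339, 0.0433]
orientation: [1.0, -0.002, 0.001, 0.0]
wrist_force: [-1.1, 2.1, 5.1]
opening: 0.685
```

{"op": "arm_command", "data": {
  "increments": [
    {"claw": 1, "dx": 0, "dy": 0, "dz": 3, "wx": 0, "wy": 0, "wz": 0},
    {"claw": 1, "dx": -1, "dy": 0, "dz": 5, "wx": 0, "wy": 0, "wz": 0},
    {"claw": 1, "dx": -2, "dy": 4, "dz": 2, "wx": 0, "wy": 0, "wz": 0},
    {"claw": 1, "dx": -3, "dy": 4, "dz": 0, "wx": 0, "wy": 0, "wz": 0},
    {"claw": 1, "dx": 0, "dy": 0, "dz": 0, "wx": 0, "wy": 0, "wz": 0},
    {"claw": 1, "dx": 0, "dy": 0, "dz": 0, "wx": 0, "wy": 0, "wz": 0}
  ],
  "grip_force": 35
}}

```text
t: 20.15
tool_pos: [0.5596, -0.0544, 0.1426]
orientation: [1.0, -0.002, 0.0, 0.0]
wrist_force: [0.5, 0.1, 0.1]
opening: 0.686
```

```bash
python3 - <<'E'
from m import *
from scipy.optimize import least_squares
s=telemetry.observe(); print(s['t'],s['tool_pos'],s['orientation'],s['opening'])
P,im,d=grab('wrist'); save('w8.png',im,1.2); W=cloud(P,d); z=W[...,2]; i=im.astype(int)
gray=(abs(i[...,0]-i[...,2])<25)&(im.mean(2)<150)
m=gray&(z>.014)&(z<.022)&(np.hypot(W[...,0]-.618,W[...,1]-.021)<.05); p=W[m][:,:2]*1000
r=least_squares(lambda c:np.hypot(p[:,0]-c[0],p[:,1]-c[1])-38.5,[618,21],loss='soft_l1'); print('rim',len(p),r.x,np.abs(r.fun).mean())
print('floor',comp(W,gray&(z>-.002)&(z<.009),r.x[0]/1e3,r.x[1]/1e3,.034))
c=s['tool_pos']; print('lid',comp(W,(i[...,2]>i[...,0]+50)&(z>c[2]+.01)&(z<c[2]+.035),c[0],c[1],.045))
E
```

```text
20.15 [ 0.5595939  -0.05439928  0.14256893] [ 9.99997799e-01 -2.04793227e-03  3.17839716e-04  3.28128438e-04] 0.685868179732694
rim 1938 [618.52567619  19.95543833] 1.3911183290119618
floor (4974, 'mean', array([618.6,  18.9,   4.3]), 'circ', 618.5, 20.0, 34.0, 'rect', array([617.9,  19.1]), array([65.5, 67.7]), 'axis', np.float64(-29.7))
lid (11228, 'mean', array([564.1, -52.1, 164.1]), 'circ', 560.4, -55.4, 30.3, 'rect', array([560.8, -52.9]), array([53.8, 58.6]), 'axis', np.float64(-23.2))
```

View pics/w8.png

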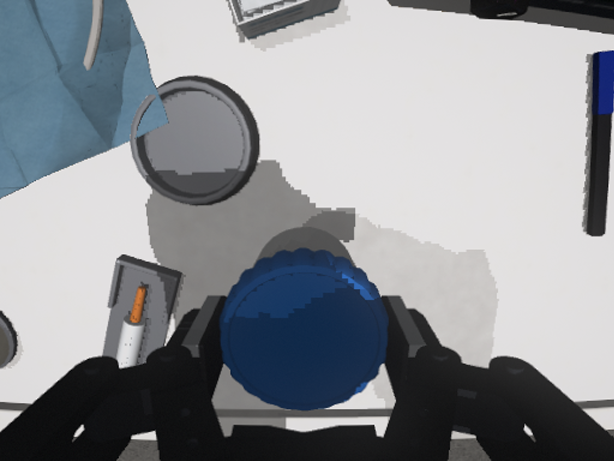

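The cup is level in the fingers, and the well is centred at (193,142). A drape corner shows over the well's left edge, so I'll lower in stages and watch the force.

{"op": "arm_command", "data": {
  "increments": [
    {"claw": 1, "dx": 2, "dy": 3.5, "dz": 0, "wx": 0, "wy": 0, "wz": 0},
    {"claw": 1, "dx": 2, "dy": 3, "dz": 0, "wx": 0, "wy": 0, "wz": 0},
    {"claw": 1, "dx": 1.8, "dy": 1, "dz": 0, "wx": 0, "wy": 0, "wz": 0},
    {"claw": 1, "dx": 0, "dy": 0, "dz": -3, "wx": 0, "wy": 0, "wz": 0},
    {"claw": 1, "dx": 0, "dy": 0, "dz": -3, "wx": 0, "wy": 0, "wz": 0},
    {"claw": 1, "dx": 0, "dy": 0, "dz": -0.8, "wx": 0, "wy": 0, "wz": 0},
    {"claw": 1, "dx": 0, "dy": 0, "dz": 0, "wx": 0, "wy": 0, "wz": 0}
  ],
  "grip_force": 35
}}

```text
t: 21.08
tool_pos: [0.6175, 0.0204, 0.074]
orientation: [1.0, -0.003, -0.0, 0.0]
wrist_force: [0.9, 0.8, -0.6]
opening: 0.685
```

{"op": "arm_command", "data": {
  "increments": [
    {"claw": 1, "dx": 0, "dy": 0, "dz": -1, "wx": 0, "wy": 0, "wz": 0},
    {"claw": 1, "dx": 0, "dy": 0, "dz": -1, "wx": 0, "wy": 0, "wz": 0},
    {"claw": 1, "dx": 0, "dy": 0, "dz": -0.6, "wx": 0, "wy": 0, "wz": 0},
    {"claw": 1, "dx": 0, "dy": 0, "dz": 0, "wx": 0, "wy": 0, "wz": 0},
    {"claw": 1, "dx": 0, "dy": 0, "dz": 0, "wx": 0, "wy": 0, "wz": 0}
  ],
  "grip_force": 35
}}

```text
t: 21.7
tool_pos: [0.6175, 0.0211, 0.0485]
orientation: [1.0, -0.002, 0.0, -0.0]
wrist_force: [0.5, 0.3, -0.0]
opening: 0.683
```

{"op": "arm_command", "data": {
  "increments": [
    {"claw": 1, "dx": 0, "dy": 0, "dz": -0.1, "wx": 0, "wy": 0, "wz": 0},
    {"claw": 1, "dx": 0, "dy": 0, "dz": 0, "wx": 0, "wy": 0, "wz": 0},
    {"claw": 0.2, "dx": 0, "dy": 0, "dz": 0, "wx": 0, "wy": 0, "wz": 0},
    {"claw": 0, "dx": 0, "dy": 0, "dz": 0, "wx": 0, "wy": 0, "wz": 0},
    {"claw": 0, "dx": 0, "dy": 0, "dz": 0, "wx": 0, "wy": 0, "wz": 0},
    {"claw": 0, "dx": 0, "dy": 0, "dz": 3, "wx": 0, "wy": 0, "wz": 0},
    {"claw": 0, "dx": 0, "dy": 0, "dz": 5, "wx": 0, "wy": 0, "wz": 0},
    {"claw": 0, "dx": -3, "dy": 0, "dz": 5, "wx": 0, "wy": 0, "wz": 0},
    {"claw": 0, "dx": -5, "dy": 0, "dz": 4, "wx": 0, "wy": 0, "wz": 0},
    {"claw": 0, "dx": -5, "dy": 0, "dz": 4, "wx": 0, "wy": 0, "wz": 0},
    {"claw": 0, "dx": -5, "dy": 0, "dz": 0, "wx": 0, "wy": 0, "wz": 0},
    {"claw": 0, "dx": 0, "dy": 0, "dz": 0, "wx": 0, "wy": 0, "wz": 0}
  ],
  "grip_force": 35
}}

```text
t: 23.2
tool_pos: [0.437, 0.0208, 0.2562]
orientation: [1.0, -0.002, 0.0, 0.001]
wrist_force: [1.6, 0.1, -0.4]
opening: 1.0
```

```bash
python3 - <<'E'
from m import *
s=telemetry.observe(); print(s['t'],s['tool_pos'],s['wrist_force'])
P,im,d=grab('wrist'); save('w9.png',im,1.2); W=cloud(P,d); z=W[...,2]; i=im.astype(int); blue=(i[...,2]>i[...,0]+50)
print('cup',comp(W,blue&(z>.06)&(z<.085),.6175,.021,.045))
print('vial',comp(W,(z>.04)&(z<.06),.469,-.064,.02))
m=blue&(z>.06)&(z<.085); p=W[m]; A=np.c_[p[:,:2],np.ones(len(p))]; print('lid tilt',np.linalg.lstsq(A,p[:,2],rcond=None)[0][:2])
v,u=np.mgrid[:384,:512]
k=(z>.012)&(z<.03)&(np.abs((W[...,0]-.459)*np.sin(np.radians(18.5))+(W[...,1]-.086)*np.cos(np.radians(18.5)))<.01)&(np.abs(W[...,0]-.459)<.06)
print('syr',comp(W,k,.459,.086,.07)); 
P,im,d=grab('top'); W=cloud(P,d); z=W[...,2]
print('box',comp(W,(z>.02),.727,-.034,.05)); print('marker',comp(W,(im.mean(2)<110)&(z<.03),.628,-.274,.08))
E
```

```text
23.2 [0.43699431 0.02083475 0.25624483] [ 1.56496805  0.06448834 -0.35433923]
cup (479, 'mean', array([594.2,  20.1,  69.3]), 'circ', 598.5, 19.8, 22.1, 'rect', array([593.1,  19.7]), array([11.6, 44.3]), 'axis', np.float64(90.0))
vial (272, 'mean', array([469.5, -64.6,  50. ]), 'circ', 468.7, -64.9, 9.9, 'rect', array([469.4, -64.8]), array([17.6, 18.7]), 'axis', np.float64(81.3))
lid tilt [-0.06191983  0.00219888]
syr (1117, 'mean', array([453.9,  87.2,  18.1]), 'circ', 456.4, 85.0, 59.5, 'rect', array([456.6,  85.7]), array([ 19.3, 118.8]), 'axis', np.float64(-19.2))
box (542, 'mean', array([721.6, -37.1,  39.7]), 'circ', 721.2, -36.9, 42.9, 'rect', array([721.5, -37.1]), array([61.6, 62.4]), 'axis', np.float64(-5.2))
marker (223, 'mean', array([ 618.1, -264.5,    8.7]), 'circ', 621.1, -251.7, 74.5, 'rect', array([ 625. , -264.9]), array([149. ,  29.9]), 'axis', np.float64(9.5))
```

View pics/w9.png

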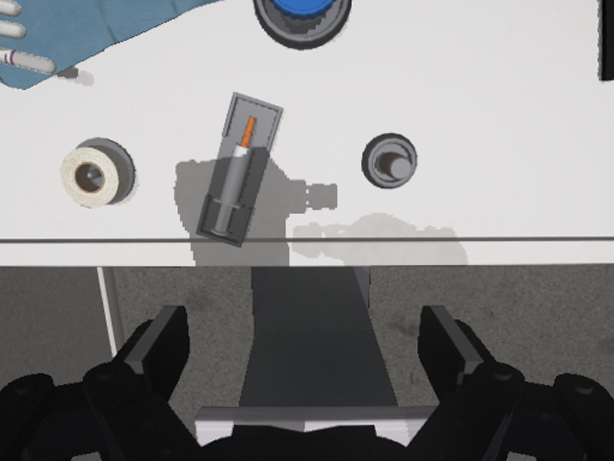

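Roll, syringe and vial sit in their holders; the cup is cut off at the top edge. I'll check the cup in the top camera.

```bash
python3 - <<'E'
from m import *
P,im,d=grab('top'); save('t9.png',im[100:270,80:420],2.2); W=cloud(P,d); z=W[...,2]; i=im.astype(int)
m=(i[...,2]>i[...,0]+50)&(z>.045)&(z<.09)
print('cup',comp(W,m,.6175,.021,.05)); print(np.median(z[m&(np.hypot(W[...,0]-.6175,W[...,1]-.021)<.022)]))
E
```

```text
cup (383, 'mean', array([615. ,  22.4,  67.3]), 'circ', 615.4, 22.4, 29.7, 'rect', array([614.1,  23. ]), array([56.2, 56.5]), 'axis', np.float64(72.5))
0.0671781595407619
```

View pics/t9.png

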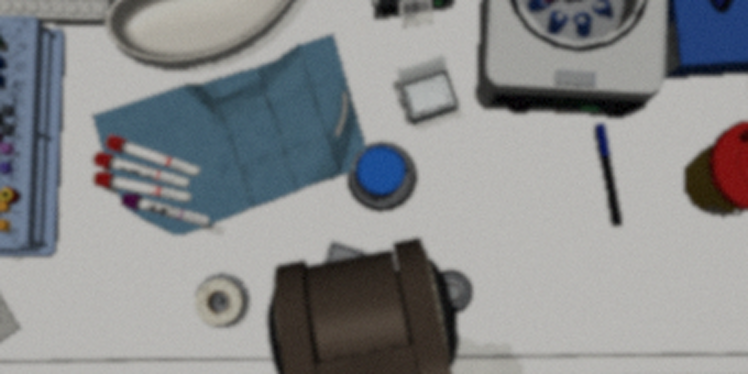

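The cup stands in the well, its lid 4 mm higher than before, and the carton and marker haven't moved. Handing in.

```bash
python3 -c "
from workcell import bot
print(bot.sign_off())"
```

```text
the job is handed in; nothing more can be done
None
```

All four things are in their holders, and I handed the job in at about 23 s of the 106 s allowed. `bot.sign_off()` gives no verdict, so these are only my own last measurements:

| Thing | Offset from holder | Seating |
|---|---|---|
| Vial | about 2 mm | 4 mm higher than before, so on the well floor |
| Tape roll | about 2 mm | top at about 31 mm, so flat on the disc over the post |
| Syringe | about 3 mm along, 1° off in angle | top at about 18 mm, inside the tray |
| Specimen cup | about 2–3 mm | lid 4 mm higher than before, so on the well floor |

The carton and marker stayed put within measuring error, under 3 mm. The gripper was clear of everything at hand-in.

**Disagreements and failures:**
- **Cameras:** the top and wrist cameras differed by about 2–3 mm throughout, which is within their calibration.
- **Cup check:** the last wrist view cut off the cup, so its lid tilt fit of 0.06 rad there is unreliable. The cup's last numbers come from the top camera only.
- **Refused moves:** the first two move calls were refused because every row must carry all seven values. The arm did not move on those.
- **Drape:** a corner of the drape appeared to overlap the cup well, but the cup went in with almost no contact force.

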